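# Clamp the two-part casting mould shut with its draw latch

## Robot

A 6-joint arm with a two-finger parallel gripper is mounted at the origin on the work surface. World frame = base frame: x ahead of the robot, y to its left, z up, the work surface at z = 0. Lengths are in mm, angles in rad, forces in N, time in s.
With the tool pointing down it reaches from about 350 to 875 mm from the base axis. Payload 4.2 kg.
Tool frame: the origin (TCP) lies at the very end of the fingers, on their centre line; the grasp point (between the pads) lies 19 mm behind it; z points along the fingers, y is the direction in which the jaws open and shut (so a half turn about z gives the same grasp; the last joint's range is limited). The gripper opens to 85 mm and grips with 20 to 120 N. Pads are 22 mm wide; open, the fingers measure 114 mm over their backs; the gripper's body (76 mm by 85 mm) begins 54 mm behind the grasp point. The pads swing forward as they close: fully open they stand 13 mm farther back than shut.
Start: joints at [1.58, 0.385, 0.008, 0, -1.194, -0.259], TCP at [154.475, 605.588, 231.312] pointing down, gripper open.
Joint ranges: [-3.14, 3.14], [-1.21, 2.06], [-1.07, 1.41], [-3.16, 2.05], [-2.99, -0.16], [-3.1, 3.1]. Speed limits (rad/s): [2.79, 2.79, 3.14, 3.14, 3.14, 3.14].

## Interface

Orientations are given as a unit quaternion [x, y, z, w].
In Python, from bench import read_state, get_image, camera_params, job_done gives the robot as it stands.
- The arm moves only by the tool send_rows, never from a script. Its arguments are lists of equal length, an entry for each row: "translation": the shift along the tool's x, y, z in m, a list of three; "yaw": the turn about the tool's z in degrees; "fingers": the closure in counts, from 0 (fully open) to 255 (shut). A call has 1 to 12 rows; each row is the pose to reach, as a shift and turn from the pose measured when the call began, along the tool's axes at that moment; what a row does not reach only later rows make up. A row lasts 1/10 s, in which the tool goes at most 50 mm and 8.59 degrees, less where a joint would pass 70% of its speed; a pose out of reach is approached as far as the arm can. A call with a gripper value outside its range is refused whole. The fingers move at their own pace and stop on an object; the grip force is fixed at half the most. Time passes only in rows, so rows that repeat a pose let the fingers close. It gives the time, the measured TCP pose, the force and the opening at its end, in the units of the state.
- read_state(): the state, without advancing time (a new reading comes with each control period).
- get_image(name): name is "scene" or "top" or "wrist"; returns the picture (420x560x3 uint8, blue, green, red); there is no depth.
- camera_params(name): a dict with "mtx" (3x3 intrinsics, pixels), "rvec" (rotation vector, rad) and "tvec" (3), from world to camera coordinates, as OpenCV has them; the wrist camera has in their place "tool_from_camera" (4x4, takes a point from camera to tool coordinates, whose origin is the TCP and whose axes are the flange's). Camera axes: x right, y down, z forward; pixel columns grow to the right and rows downward; lengths in mm; the calibration is good to about 2 mm. A picture is of the moment at which its call begins: read the wrist's pose just before it. camera_params takes no time and is no camera call.
- job_done(): hands the job in, once; it reports no verdict.
The state is a dict: "clock": time; "joints": joint angles; "joint_vel": joint speeds; "joint_efforts": joint torques, N m; "position": TCP position; "ee_rot": TCP orientation; "contact_force": force on the tool from outside, world axes, zero at the start; "wrist_torque": the same for the moment, N m; "gripper_width": finger opening in mm.
Only numpy, scipy, OpenCV 4.12 (cv2) and the standard library are available. Lean on these libraries where they do the work, as an engineer would, in place of code of your own. Each camera call takes 0.05 s, during which the arm holds its last target.

## Task

Close the casting mould: push its sliding half fully home against the fixed half, flip the latch's claw over so that it hooks behind the keeper bar, then swing the lever back and down over centre until it lies flat and the latch holds the mould tight by itself. Leave the things around it where they stand.

Things in the scene. Friction and masses are not known exactly. Their poses are not given: they have to be found in the camera images.
- mould_base: Plywood board fixed to the table, 150 x 270 x 12 mm, carrying the mould. Origin on the table under the middle of the fixed half's seam face; y points from the fixed to the sliding half, x across, z up; x, y, z in mm below are in this frame. Fixed half: plywood block with a wooden top, x -60..60, y -105..0, z 12..72; latch in the plane x = 0. Guide rails at x = +-66, up to z 22.
- half (a joint): Gap between the mould halves in m: 0 = sliding half fully home, at most 0.065. It slides along the board's y with about 2.5 N of friction, stays where it is left and stops hard at 0. Sliding half: block 120 wide (x) x 75 long (y), z 12..72 mm, 0.7 kg.
- push_face (a point): Middle of the outer end face of the sliding half, 33 mm above the underside of the half (z 45), 75 mm from its seam face along +y. Push here towards -y.
- pivot (a point): Centre of the lever's hinge on top of the fixed half: 0, -38, 88; axis along x. Two 3 mm ears stand beside it at x = +-14.5, up to z 93.
- lever (a joint): Lever angle in rad: 0 = flat along -y from the pivot (closed, hard stop), 1.57 = straight up, larger = leaning to +y, at most 2.25. Friction 0.05 N m: it stays where it is left. With the claw hooked it needs at most about 5 N near its end; below about 0.4 rad it snaps over centre and holds itself at 0. Swing it at an easy pace: a jerk can throw the claw off.
- lever_end (a point): Middle of the free end of the lever, a steel strip 22 wide (x) x 4 mm thick, 62 mm from the pivot. Push its flank that faces the keeper (its upper face once it lies flat).
- claw (a joint): Angle in rad of the claw relative to the lever: 0 in the hooked, closed position; it grows as the claw is lifted and folded back; stop at 4.07, where it rests by its own weight, leaning back to -y, at the start. Tipped past its upright towards +y it falls by itself (50 g, nearly no friction).
- claw_pocket (a point): Point in the claw's hook where the keeper bar's centre comes to lie, 85 mm from the claw's root. Claw: steel frame, side bars 3 x 6 mm at x = +-21.5; at its end a cross plate 44 x 26 x 3 mm and under that a lip 26 mm wide, reaching 7 mm below the pocket, sloping inwards by 20 degrees. Site axes: y from root to hook, z to the plate's outer side (up when hooked).
- claw_root (a point): Pin that hinges the claw to the lever, 20 mm from the pivot; it turns with the lever, 20 degrees behind the strip (below it when the lever lies flat: 0, -57, 81; with the lever at 2.0 rad about 0, -37, 108).
- claw_plate (a point): Middle of the outer face of the claw's cross plate, 85 mm from the claw's root. With the claw folded back this face looks to -y: push it there towards +y, over the top. The plate is 26 mm long (13 mm either way along the claw from here). Going over the top, the claw's end rises to z 206: follow it up in an arc, so that it does not meet the gripper's body.
- keeper_bar (a point): Centre of the keeper bar on the sliding half, a steel bar 8 mm thick, 40 mm long along x, on two short posts at its ends: 31 mm from the seam face of the sliding half, z 84. With the lever leaning to +y (1.8 to 2.1 rad) and the half home, the falling claw drops over the bar, the pocket 8 to 18 mm beyond it.
- keeper (a joint): Travel in m of the spring-loaded keeper bar towards -y when the latch pulls it: 0 = no pull, about 0.0022 when the latch is shut (spring 5 N per mm).
- tape_roll: Bystander: roll of paper tape lying flat, 96 mm outside, 25 mm high. Origin at the centre of its underside.
- glue_bottle: Bystander: white bottle, diameter 52, 130 mm high. Origin at the centre of its underside.
- cup: Bystander: paper cup, 72 mm across the mouth, 85 mm high. Origin at the centre of its underside.

How it is judged:
By the outcome, as a careful person would: the job done as asked, in the order asked, and still so for the second after the job is handed in, with the robot touching nothing.
It also fails if it takes over 61 s, if anything falls off the work surface, if the arm or the gripper's body presses on something with over 40 N, if the wrist force passes 120 N, or if a joint passes its speed limit or range.

## Working session

There is one attempt and no reset: what is moved stays moved. The work goes in short steps, Python scripts to look and compute and a tool call to move; the robot and the scene stay as the last step left them, time stands still between calls to the robot, and variables do not carry over. Pictures are saved under pics/ and viewed, and the job is handed in when it is done.

Besides the shell and the picture viewer there is one more tool, called after ">>>" as name([rows], argument=value, ...), one row to a line, values as JSON. send_rows: Moves the arm, as the interface text tells. Its arguments: {"type":"object","properties":{"translation":{"type":"array","items":{"type":"array","items":{"type":"number"}}},"yaw":{"type":"array","items":{"type":"number"}},"fingers":{"type":"array","items":{"type":"number"}}},"required":["translation","yaw","fingers"]}

```bash
ls; mkdir -p pics; python3 - <<'E'
from bench import *
import cv2
s=read_state();print(s)
for n in("scene","top","wrist"):
    cv2.imwrite(f"pics/{n}0.png",get_image(n)); print(n,camera_params(n))
E
```

```text
pics
{'clock': 0.0, 'joints': array([ 1.57959037e+00,  3.85526110e-01,  6.58217008e-03, -5.27287781e-04,
       -1.19400147e+00, -2.58596954e-01]), 'joint_vel': array([-0.00079995,  0.00017471, -0.00038302,  0.00097848,  0.00074632,
        0.00157782]), 'joint_efforts': array([ 3.77306324e-04, -3.92284799e+01,  1.88399041e+01,  4.18596670e+00,
       -4.51592627e-03,  9.28195590e-06]), 'position': array([154.33953083, 605.01422711, 230.21868956]), 'ee_rot': array([ 9.92197224e-01, -1.24673392e-01, -9.96238626e-05,  1.09761740e-03]), 'contact_force': array([0.24473608, 0.45176644, 0.67287193]), 'wrist_torque': array([-0.00924424,  0.01241838,  0.01917571]), 'gripper_width': 85.54280591891764}
scene {'mtx': array([[425.05729097,   0.        , 275.92103515],
       [  0.        , 425.05729097, 204.77613287],
       [  0.        ,   0.        ,   1.        ]]), 'rvec': array([ 1.55692967,  2.26177063, -0.66323525]), 'tvec': array([ 203.54677233, -456.11257102, 1524.88201375])}
top {'mtx': array([[434.18987552,   0.        , 278.24005567],
       [  0.        , 434.18987552, 207.86846704],
       [  0.        ,   0.        ,   1.        ]]), 'rvec': array([ 2.18633666, -2.17358996,  0.11489687]), 'tvec': array([   3.27545449,  639.32499815, 1121.23422613])}
wrist {'mtx': array([[363.88559169,   0.        , 283.68020646],
       [  0.        , 363.88559169, 215.94262447],
       [  0.        ,   0.        ,   1.        ]]), 'tool_from_camera': array([[ 5.49492244e-04, -9.63531023e-01, -2.67596086e-01,
         6.73627437e+01],
       [ 9.99999838e-01,  5.69569725e-04,  2.59366651e-06,
         5.45451599e-01],
       [ 1.49915551e-04, -2.67596044e-01,  9.63531180e-01,
        -1.43431470e+02],
       [ 0.00000000e+00,  0.00000000e+00,  0.00000000e+00,
         1.00000000e+00]])}
```

View pics/scene0.png

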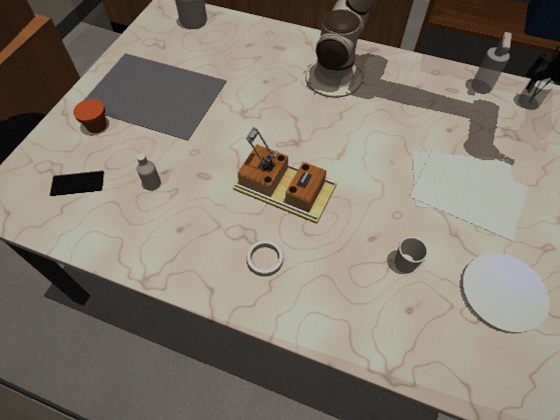

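View pics/top0.png

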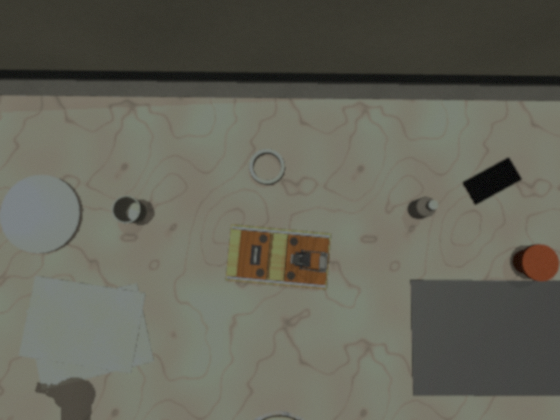

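View pics/wrist0.png

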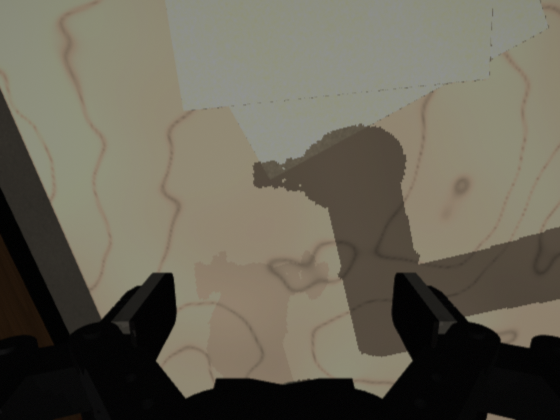

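```bash
python3 - <<'E'
import cv2
a=cv2.imread("pics/top0.png")[215:300,215:345]; cv2.imwrite("pics/topc.png",cv2.resize(cv2.convertScaleAbs(a,alpha=1.5),None,fx=6,fy=6,interpolation=cv2.INTER_CUBIC))
a=cv2.imread("pics/scene0.png")[120:225,225:345]; cv2.imwrite("pics/scenec.png",cv2.resize(a,None,fx=5.5,fy=5.5,interpolation=cv2.INTER_CUBIC))
E
```

```text
(no output)
```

View pics/topc.png

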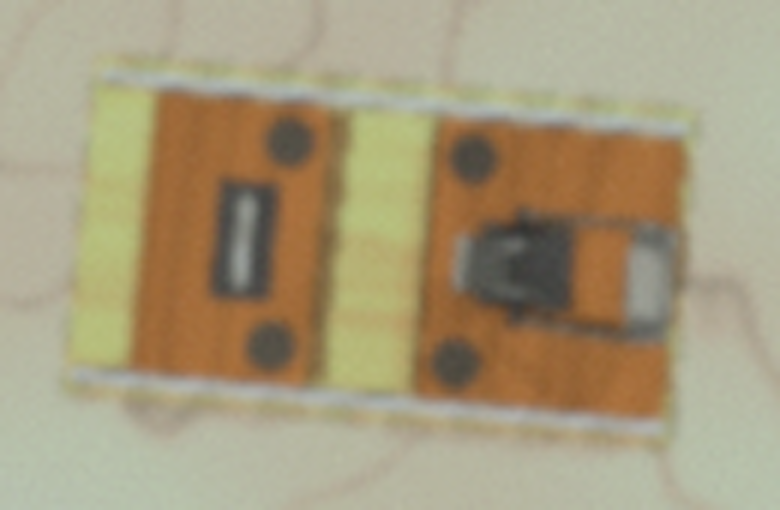

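View pics/scenec.png

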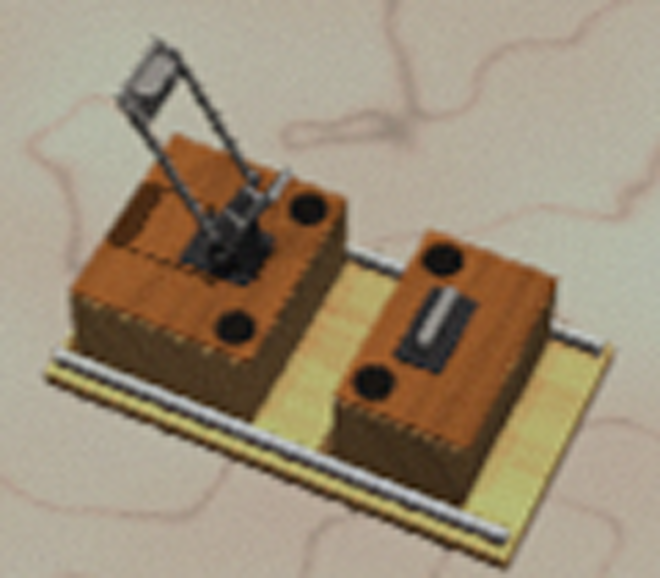

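```bash
cat > h.py <<'E'
import numpy as np,cv2
from bench import *
from scipy.optimize import least_squares
from scipy.spatial.transform import Rotation as R
def M(p,P):  # mould->world ; p=x,y,th
    P=np.atleast_2d(P).astype(float); c,s=np.cos(p[2]),np.sin(p[2])
    return np.c_[p[0]+c*P[:,0]-s*P[:,1], p[1]+s*P[:,0]+c*P[:,1], P[:,2]]
def proj(n,W):
    c=camera_params(n); return cv2.projectPoints(np.float64(W).reshape(-1,1,3),c["rvec"],c["tvec"],c["mtx"],None)[0].reshape(-1,2)
E
cat > fit.py <<'E'
from h import *
def up(c,o,f): return np.array(o)+(np.array(c)+.5)/f-.5
top=up([(440,115),(418,395),(688,130),(668,415),(335,100),(310,385),(155,85),(132,365)],(215,215),6)
sc=up([(240,360),(345,200),(70,293),(172,135),(340,398),(430,232),(460,447),(555,278)],(225,120),5.5)
def pts(g,z): return np.array([(60,0,z),(-60,0,z),(60,-105,z),(-60,-105,z),(60,g,z),(-60,g,z),(60,g+75,z),(-60,g+75,z)])
f=lambda q:np.r_[(proj("top",M(q,pts(q[3],q[4])))-top).ravel(),(proj("scene",M(q,pts(q[3],q[4])))-sc).ravel()]
r=least_squares(f,[560,60,0,50,72],x_scale=[1,1,.01,1,1],loss="soft_l1"); print(r.x); print(r.fun.reshape(-1,2).round(1).tolist())
E
python3 fit.py
```

```text
[ 5.12048207e+02 -1.29941394e+01 -8.30685296e-02  4.53919521e+01
  7.48631892e+01]
[[0.3, -1.0], [-0.2, 0.1], [0.2, 0.2], [-0.2, 0.5], [-0.1, -0.0], [-0.2, 0.2], [0.4, -0.2], [-0.4, 0.9], [1.2, 1.2], [0.3, -0.2], [-1.2, 0.2], [-0.4, -0.3], [-2.2, 0.1], [-0.9, -0.7], [1.1, 1.1], [0.6, -0.1]]
```

>>> send_rows([
  [0.015, 0.011, -0.002],
  [0.045, 0.033, -0.005],
  [0.085, 0.064, -0.01],
  [0.13, 0.097, -0.015],
  [0.175, 0.131, -0.02],
  [0.22, 0.165, -0.02],
  [0.265, 0.2, -0.02],
  [0.31, 0.232, -0.02],
  [0.355, 0.266, -0.02],
  [0.4, 0.3, -0.02],
  [0.435, 0.325, -0.02],
  [0.447, 0.335, -0.02],
], yaw=[0, -1, -2, -3, -4, -5, -6, -7, -8, -9, -9.57, -9.57], fingers=[0, 0, 0, 0, 0, 0, 0, 0, 0, 0, 0, 0])

```text
clock: 1.35
position: [503.1, 170.2, 251.3]
ee_rot: [0.999, -0.041, -0.0, 0.001]
contact_force: [0.8, 0.6, -0.1]
gripper_width: 85.3
```

```bash
cat >> h.py <<'E'
def snap(name,fn):
    s=read_state(); im=get_image(name); cv2.imwrite(f"pics/{fn}.png",im)
    np.savez(f"pics/{fn}.npz",p=s["position"],q=s["ee_rot"]); return s
def wproj(fn,W):
    d=np.load(f"pics/{fn}.npz"); c=camera_params("wrist"); T=c["tool_from_camera"]
    Rw=R.from_quat(d["q"]).as_matrix(); t=(np.atleast_2d(W)-d["p"])@Rw
    return cv2.projectPoints(np.float64((t-T[:3,3])@T[:3,:3]).reshape(-1,1,3),np.zeros(3),np.zeros(3),c["mtx"],None)[0].reshape(-1,2)
E
python3 - <<'E'
from h import *
print(snap("wrist","w1")["ee_rot"])
a=cv2.imread("pics/w1.png"); cv2.imwrite("pics/w1b.png",cv2.resize(cv2.convertScaleAbs(a,alpha=1.5),(800,600),interpolation=cv2.INTER_CUBIC))
E
```

```text
[ 9.99139696e-01 -4.14650438e-02 -2.74953467e-05  7.18972979e-04]
```

View pics/w1b.png

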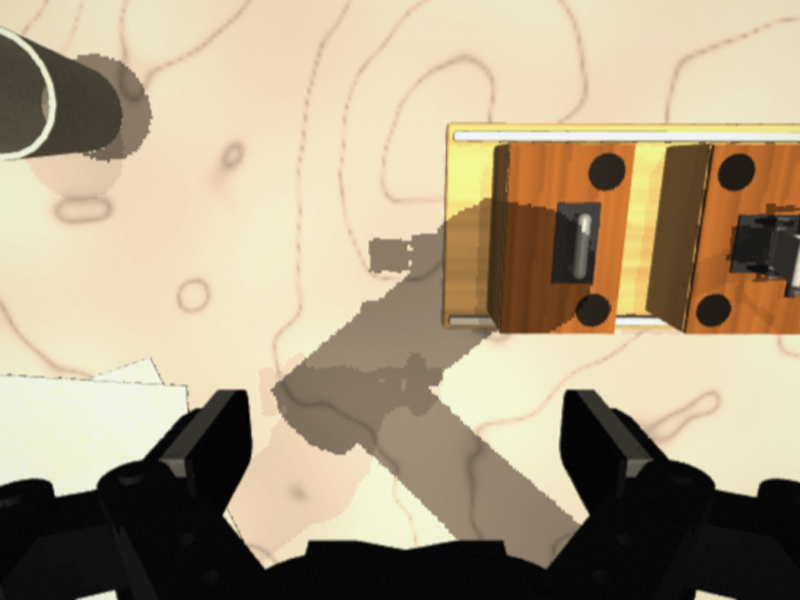

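```bash
python3 - <<'E'
from h import *
p=[512.05,-12.99,-.0831];g=45.4
P=[(60,g+75,72),(-60,g+75,72),(60,g,72),(-60,g,72),(60,0,72),(-60,0,72),(0,31+g,84),(75,165,12),(-75,165,12)]
print((wproj("w1",M(p,P))/.7).round(0).tolist())
E
```

```text
[[508.0, 135.0], [498.0, 329.0], [635.0, 135.0], [613.0, 329.0], [712.0, 135.0], [683.0, 329.0], [580.0, 239.0], [428.0, 116.0], [426.0, 323.0]]
```

```bash
cat >> fit.py <<'E'
w=np.array([(713,146),(685,332),(634,147),(614,333),(508,144),(502,333),(582,246)])*.7
def wp(q): 
    g=q[3];z=q[4]; return M(q,[(60,0,z),(-60,0,z),(60,g,z),(-60,g,z),(60,g+75,z),(-60,g+75,z),(0,g+31,z+12)])
f2=lambda q:np.r_[f(q),(wproj("w1",wp(q))-w).ravel()]
r=least_squares(f2,r.x,x_scale=[1,1,.01,1,1],loss="soft_l1"); print(r.x); print(r.fun.reshape(-1,2).round(1).tolist())
r=least_squares(lambda q:(wproj("w1",wp(q))-w).ravel(),r.x,x_scale=[1,1,.01,1,1]); print(r.x); print(r.fun.reshape(-1,2).round(1).tolist())
E
python3 fit.py
```

```text
[ 5.12048207e+02 -1.29941394e+01 -8.30685296e-02  4.53919521e+01
  7.48631892e+01]
[[0.3, -1.0], [-0.2, 0.1], [0.2, 0.2], [-0.2, 0.5], [-0.1, -0.0], [-0.2, 0.2], [0.4, -0.2], [-0.4, 0.9], [1.2, 1.2], [0.3, -0.2], [-1.2, 0.2], [-0.4, -0.3], [-2.2, 0.1], [-0.9, -0.7], [1.1, 1.1], [0.6, -0.1]]
[ 5.08536836e+02 -1.46361486e+01 -7.37238351e-02  4.61272865e+01
  7.02924869e+01]
[[0.6, 0.5], [0.6, 1.4], [0.4, 1.3], [0.5, 1.3], [0.1, 1.5], [0.4, 1.6], [0.6, 1.7], [0.3, 2.6], [1.3, 1.0], [-0.0, -0.3], [-1.1, 0.4], [-0.7, -0.2], [-1.8, -0.1], [-1.0, -0.9], [1.4, 0.7], [0.4, -0.5], [-0.7, -3.6], [-0.2, 0.5], [0.3, -3.8], [0.3, 0.2], [0.2, -0.9], [-1.3, 0.9], [-1.0, -0.4]]
[ 5.06070529e+02 -1.88067029e+01 -7.89341324e-02  4.80990307e+01
  6.36680303e+01]
[[-0.1, -0.7], [0.1, 0.4], [-0.1, -1.2], [-0.4, -0.1], [1.8, 1.2], [-0.4, 0.2], [-0.9, 0.4]]
```

>>> send_rows([
  [0.002, 0.002, 0.01],
  [0.006, 0.006, 0.03],
  [0.01, 0.01, 0.055],
  [0.014, 0.014, 0.08],
  [0.018, 0.018, 0.105],
  [0.022, 0.02, 0.13],
  [0.022, 0.02, 0.155],
  [0.022, 0.02, 0.18],
  [0.022, 0.02, 0.2],
  [0.022, 0.02, 0.21],
  [0.022, 0.02, 0.212],
  [0.022, 0.02, 0.212],
], yaw=[0, 0, 0, 0, 0, 0, 0, 0, 0, 0, 0, 0], fingers=[255, 255, 255, 255, 255, 255, 255, 255, 255, 255, 255, 255])

```text
clock: 2.6
position: [526.5, 142.9, 39.4]
ee_rot: [0.999, -0.044, 0.0, 0.002]
contact_force: [-0.0, 0.9, 0.2]
gripper_width: 0.1
```

```bash
python3 - <<'E'
from h import *
snap("scene","s2"); s=snap("wrist","w2"); print(s["position"],s["ee_rot"],s["gripper_width"])
a=cv2.imread("pics/s2.png")[110:235,215:375]; cv2.imwrite("pics/s2c.png",cv2.resize(a,None,fx=5,fy=4.8,interpolation=cv2.INTER_CUBIC))
E
```

```text
[526.86000529 143.09078818  39.92968088] [ 9.99020817e-01 -4.42027543e-02  8.92419439e-04  1.65133032e-03] -0.6430867172280696
```

View pics/s2c.png

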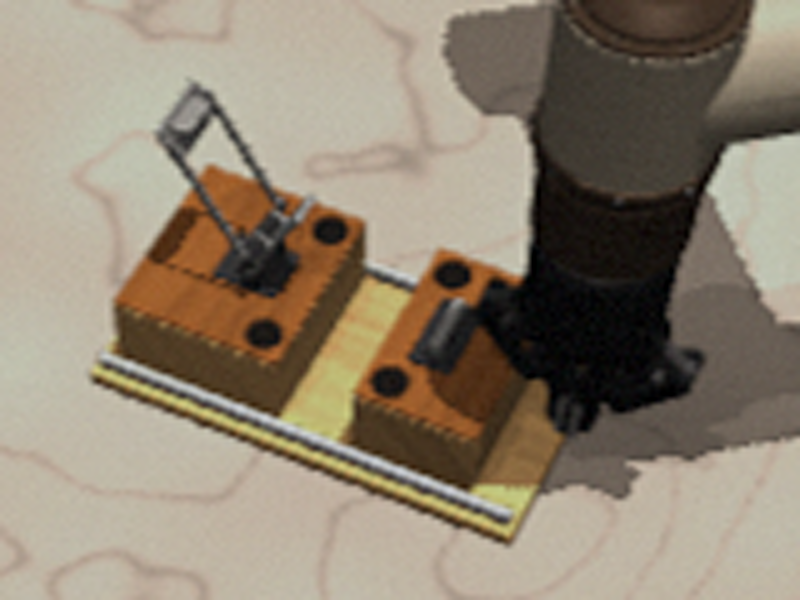

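View pics/w2.png

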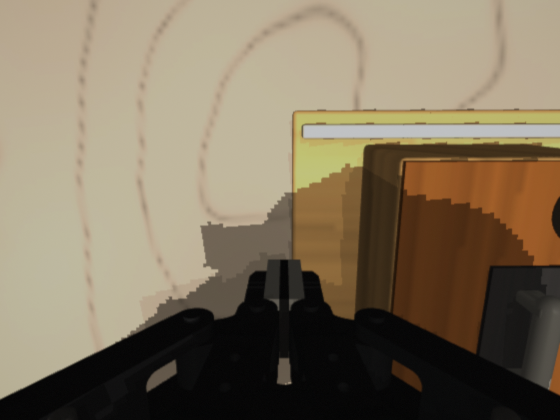

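>>> send_rows([
  [-0.002, 0.004, -0.004],
  [-0.003, 0.01, -0.006],
  [-0.003, 0.016, -0.006],
  [-0.003, 0.021, -0.006],
  [-0.003, 0.026, -0.006],
  [-0.003, 0.031, -0.006],
  [-0.003, 0.036, -0.006],
  [-0.003, 0.041, -0.006],
  [-0.003, 0.046, -0.006],
  [-0.003, 0.051, -0.006],
  [-0.003, 0.055, -0.006],
  [-0.003, 0.057, -0.006],
], yaw=[0, 0, 0, 0, 0, 0, 0, 0, 0, 0, 0, 0], fingers=[255, 255, 255, 255, 255, 255, 255, 255, 255, 255, 255, 255])

```text
clock: 3.9
position: [519.2, 86.2, 46.4]
ee_rot: [0.999, -0.044, 0.001, 0.001]
contact_force: [-0.8, 2.7, 2.2]
gripper_width: -0.1
```

Pushing with about 2.7 N. Finish gently.

>>> send_rows([
  [0, 0.003, 0],
  [0, 0.005, 0],
  [0, 0.007, 0],
  [0, 0.008, 0],
  [0, 0.009, 0],
  [0, 0.01, 0],
  [0, 0.01, 0],
], yaw=[0, 0, 0, 0, 0, 0, 0], fingers=[255, 255, 255, 255, 255, 255, 255])

```text
clock: 4.6
position: [518.3, 76.1, 46.4]
ee_rot: [0.999, -0.044, 0.001, 0.001]
contact_force: [1.0, 1.7, 1.3]
gripper_width: 0.0
```

```bash
python3 - <<'E'
from h import *
s=snap("scene","s3"); print(s["position"],s["contact_force"])
a=cv2.imread("pics/s3.png")[110:235,215:375]; cv2.imwrite("pics/s3c.png",cv2.resize(a,None,fx=5,fy=4.8,interpolation=cv2.INTER_CUBIC))
E
```

```text
[518.31965302  76.1452748   46.36846932] [1.04419486 1.66655772 1.28052098]
```

View pics/s3c.png

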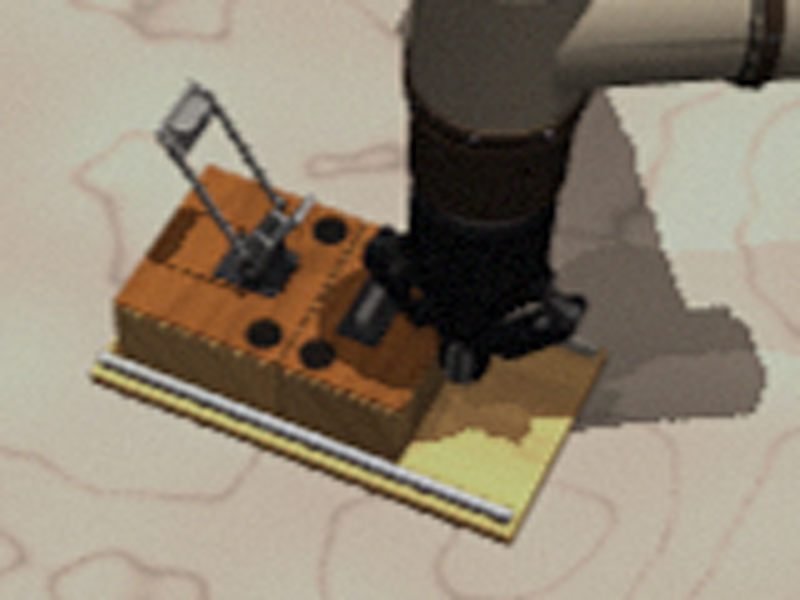

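>>> send_rows([
  [0, 0.001, 0],
  [0, 0.002, 0],
  [0, 0.003, 0],
  [0, 0.003, 0],
], yaw=[0, 0, 0, 0], fingers=[255, 255, 255, 255])

```text
clock: 5.05
position: [518.3, 74.8, 46.4]
ee_rot: [0.999, -0.044, 0.002, 0.0]
contact_force: [-1.8, 10.1, 1.3]
gripper_width: -0.2
```

>>> send_rows([
  [0, 0.002, 0],
  [0, 0.003, 0],
  [0, 0.003, 0],
  [0, 0.003, 0],
], yaw=[0, 0, 0, 0], fingers=[255, 255, 255, 255])

```text
clock: 5.45
position: [518.4, 74.8, 46.5]
ee_rot: [0.999, -0.045, 0.003, -0.002]
contact_force: [-3.2, 14.6, 1.5]
gripper_width: -0.2
```

>>> send_rows([
  [0, -0.006, 0],
  [0, -0.015, -0.005],
  [0, -0.02, -0.025],
  [0, -0.02, -0.05],
  [0, -0.02, -0.08],
  [0, -0.02, -0.115],
  [0, -0.02, -0.15],
  [0, -0.02, -0.18],
  [0, -0.02, -0.205],
  [0, -0.02, -0.215],
  [0, -0.02, -0.22],
  [0, -0.02, -0.22],
], yaw=[0, 0, 0, 0, 0, 0, 0, 0, 0, 0, 0, 0], fingers=[255, 255, 255, 255, 255, 255, 255, 255, 255, 255, 255, 255])

```text
clock: 6.65
position: [518.5, 93.8, 266.0]
ee_rot: [0.999, -0.045, 0.002, -0.002]
contact_force: [0.1, 1.6, -0.2]
gripper_width: 0.1
```

```bash
python3 - <<'E'
from h import *
s=snap("scene","s4");print(s["position"],s["ee_rot"]); snap("top","t4"); snap("wrist","w4")
a=cv2.imread("pics/s4.png")[110:235,215:375]; cv2.imwrite("pics/s4c.png",cv2.resize(a,None,fx=5,fy=4.8,interpolation=cv2.INTER_CUBIC))
E
```

```text
[518.461289    93.7571965  265.99512202] [ 0.99899688 -0.04468972  0.00236909 -0.00156851]
```

View pics/s4c.png

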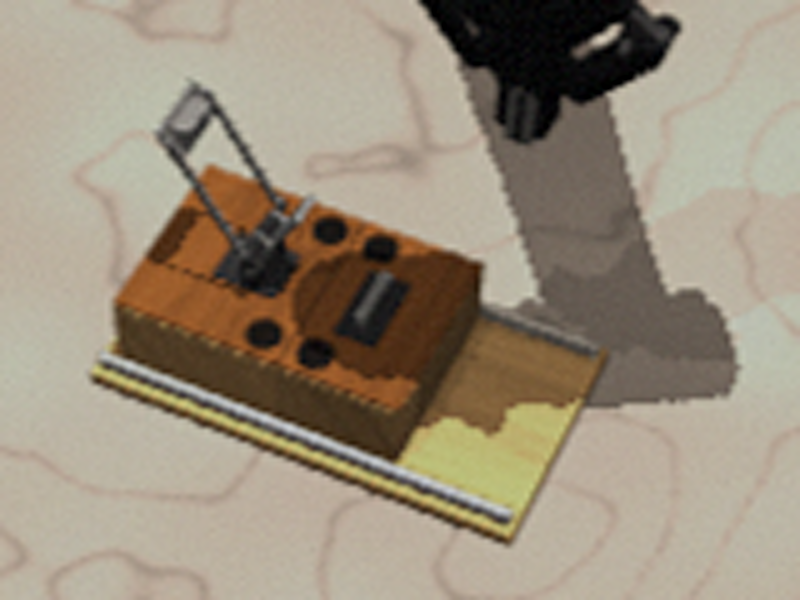

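View pics/w4.png

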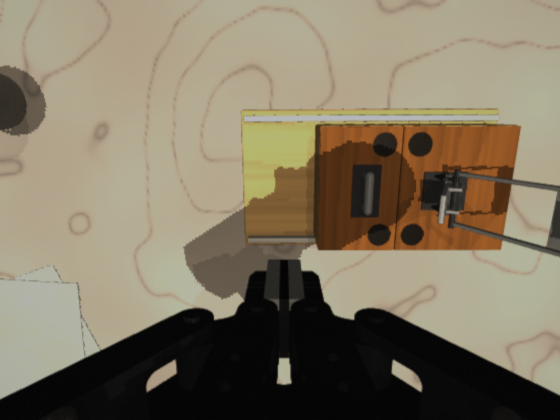

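```bash
python3 - <<'E'
from h import *
a=cv2.imread("pics/w4.png")[110:265,380:560]; cv2.imwrite("pics/w4c.png",cv2.resize(cv2.convertScaleAbs(a,alpha=1.5),None,fx=4.4,fy=3.87,interpolation=cv2.INTER_CUBIC))
a=cv2.imread("pics/s4.png")[120:180,240:285]; cv2.imwrite("pics/s4d.png",cv2.resize(a,None,fx=10,fy=10,interpolation=cv2.INTER_CUBIC))
p=[510,-14,-.08]
for l in (1.8,2.0,2.2):
  e=(0,-38-62*np.cos(l),88+62*np.sin(l)); a=l-np.radians(20)
  r=np.array([0,-38-20*np.cos(l+.349),88+20*np.sin(l+.349)]);
  r2=np.array([0,-38-20*np.cos(a),88+20*np.sin(a)]); print(l,r,r2)
  psi=np.pi+l-4.07
  pl=r2+85*np.array([0,-np.cos(psi),np.sin(psi)])
  print(l,pl,wproj("w4",M(p,[e,r2,pl])).round(1).tolist(),proj("scene",M(p,[e,r2,pl])).round(1).tolist(),proj("top",M(p,[e,r2,pl])).round(1).tolist())
E
```

```text
1.8 [  0.         -27.06959014 104.7489146 ] [  0.         -40.39150749 107.85650251]
1.8 [  0.         -95.09822308 172.91167347] [[462.6, 207.8], [459.5, 196.0], [586.3, 215.9]] [[270.8, 150.5], [265.7, 157.9], [246.9, 135.9]] [[297.7, 258.9], [303.4, 259.0], [329.2, 261.8]]
2.0 [  0.         -23.95997496 102.2435142 ] [  0.         -36.3989585  107.93581366]
2.0 [  0.         -77.09071475 182.56275901] [[444.3, 206.6], [454.8, 196.0], [570.3, 220.1]] [[274.7, 152.9], [266.9, 158.3], [252.7, 135.6]] [[292.6, 258.4], [301.8, 258.9], [321.8, 261.2]]
2.2 [  0.         -21.41009127  99.17026984] [  0.         -32.47023797 107.22034682]
2.2 [  0.         -57.52478298 188.44392575] [[426.8, 204.8], [449.8, 195.9], [546.1, 222.9]] [[278.2, 155.6], [268.2, 159.0], [259.1, 136.5]] [[288.0, 258.0], [300.2, 258.8], [313.5, 260.6]]
```

View pics/w4c.png

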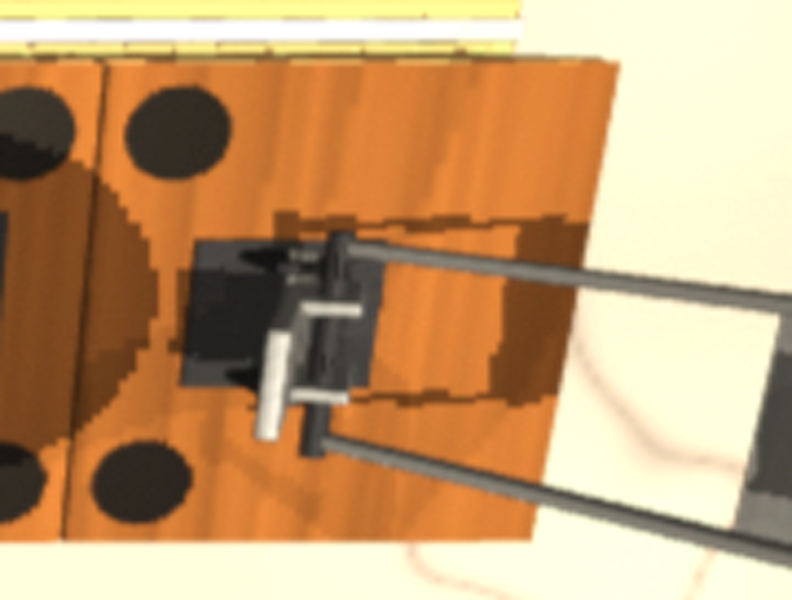

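View pics/s4d.png

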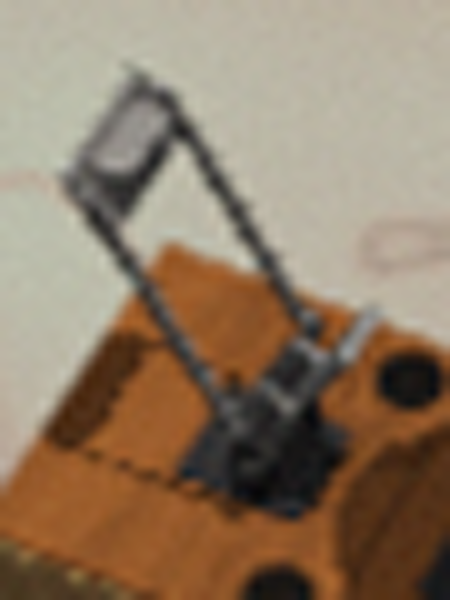

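>>> send_rows([
  [0, 0.01, 0],
  [0, 0.03, 0],
  [0, 0.055, 0],
  [0, 0.08, 0],
  [0, 0.105, 0],
  [0, 0.13, 0],
  [0, 0.155, 0],
  [0, 0.18, 0],
  [0, 0.205, 0],
  [0, 0.225, 0],
  [0, 0.233, 0],
  [0, 0.233, 0],
], yaw=[0, 0, 0, 0, 0, 0, 0, 0, 0, 0, 0, 0], fingers=[255, 255, 255, 255, 255, 255, 255, 255, 255, 255, 255, 255])

```text
clock: 8.0
position: [496.9, -139.3, 263.8]
ee_rot: [0.999, -0.046, 0.001, -0.001]
contact_force: [0.5, 0.3, -0.2]
gripper_width: 0.2
```

```bash
cat >> h.py <<'E'
P0=[508.5,-14,-.08]
def inm(w,p=P0):
    d=np.array(w[:2])-p[:2]; c,s=np.cos(p[2]),np.sin(p[2]); return np.round([c*d[0]+s*d[1],-s*d[0]+c*d[1],w[2]],1)
E
python3 - <<'E'
from h import *
s=snap("wrist","w5");print(inm(s["position"]),s["ee_rot"],s["contact_force"])
E
```

```text
[  -1.6 -125.8  263.8] [ 9.98957839e-01 -4.56219577e-02  8.09268931e-04 -1.10386067e-03] [ 0.53385923  0.295308   -0.21019161]
```

View pics/w5.png

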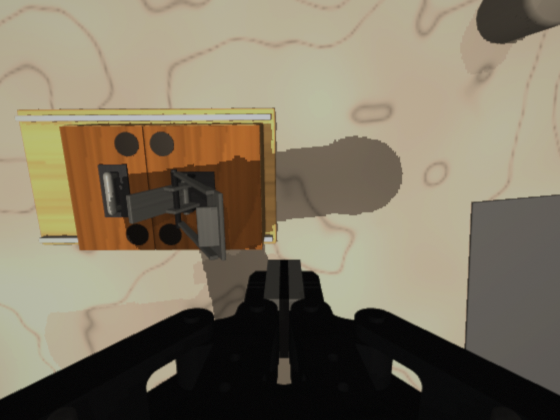

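```bash
python3 - <<'E'
from h import *
r=np.array([0,-36.2,108]);psi=np.pi+2.02-4.07;u=np.array([0,-np.cos(psi),np.sin(psi)]);n=np.array([0,-np.sin(psi),-np.cos(psi)])
pts=[r+l*u+6*n+[x,0,0] for l in(72,98) for x in(22,-22)]
print(np.round(pts,0).tolist())
print(wproj("w5",M(P0,pts)).round(0).tolist())
a=cv2.imread("pics/w5.png")[150:270,90:240]; cv2.imwrite("pics/w5c.png",cv2.resize(cv2.convertScaleAbs(a,alpha=1.5),None,fx=5,fy=5,interpolation=cv2.INTER_CUBIC))
E
```

```text
[[22.0, -75.0, 169.0], [-22.0, -75.0, 169.0], [22.0, -87.0, 192.0], [-22.0, -87.0, 192.0]]
[[206.0, 184.0], [210.0, 247.0], [218.0, 191.0], [222.0, 259.0]]
```

View pics/w5c.png

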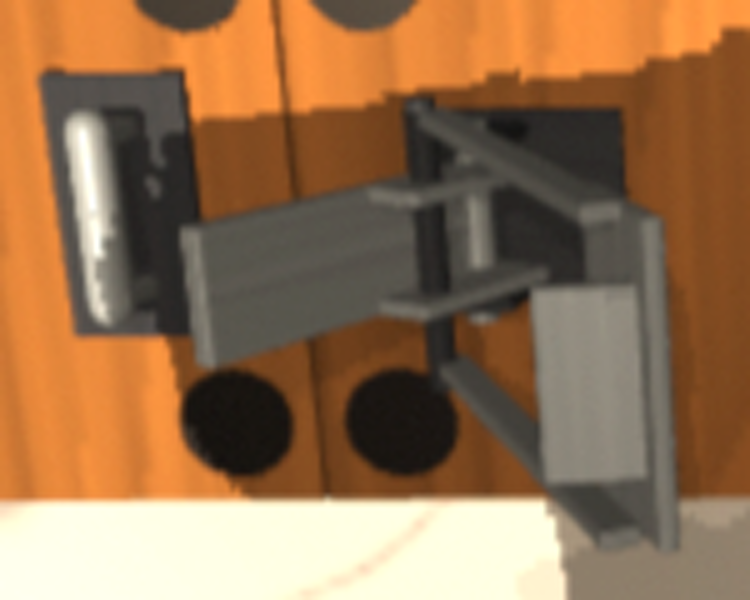

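>>> send_rows([
  [0.001, 0, 0.01],
  [0.001, 0, 0.03],
  [0.001, 0, 0.05],
  [0.001, 0, 0.068],
  [0.001, 0.0, 0.08],
  [0.001, 0.0, 0.085],
  [0.001, 0.0, 0.085],
], yaw=[0, 0, 0, 0, 0, 0, 0], fingers=[255, 255, 255, 255, 255, 255, 255])

```text
clock: 8.75
position: [498.1, -138.2, 178.3]
ee_rot: [0.999, -0.045, 0.0, -0.001]
contact_force: [0.2, 0.3, -0.7]
gripper_width: 0.2
```

>>> send_rows([
  [0, -0.005, 0],
  [0, -0.011, 0],
  [0, -0.017, 0],
  [0, -0.021, 0],
  [0, -0.025, 0],
  [0, -0.029, -0.001],
  [0, -0.033, -0.002],
  [0, -0.037, -0.004],
  [0, -0.041, -0.005],
  [0, -0.045, -0.006],
  [0, -0.048, -0.007],
  [0, -0.05, -0.008],
], yaw=[0, 0, 0, 0, 0, 0, 0, 0, 0, 0, 0, 0], fingers=[255, 255, 255, 255, 255, 255, 255, 255, 255, 255, 255, 255])

```text
clock: 9.95
position: [502.5, -88.1, 186.4]
ee_rot: [0.999, -0.045, 0.0, -0.001]
contact_force: [-0.1, 0.3, -0.1]
gripper_width: 0.3
```

```bash
python3 - <<'E'
from h import *
s=snap("scene","s6");print(inm(s["position"]),s["contact_force"])
a=cv2.imread("pics/s6.png")[85:210,215:375]; cv2.imwrite("pics/s6c.png",cv2.resize(a,None,fx=5,fy=4.8,interpolation=cv2.INTER_CUBIC))
E
```

```text
[ -0.  -74.3 186.4] [-0.14939127  0.3085508  -0.09366763]
```

View pics/s6c.png

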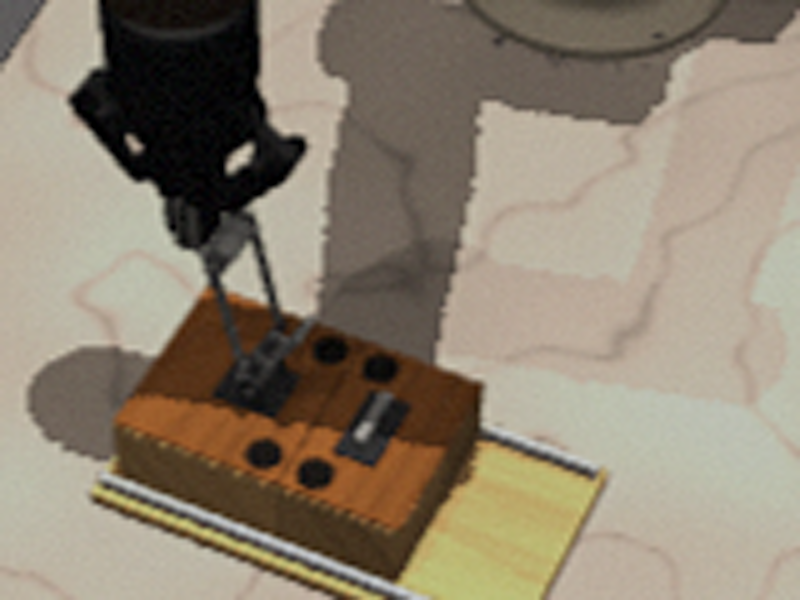

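>>> send_rows([
  [0, -0.003, -0.001],
  [0, -0.006, -0.002],
  [0, -0.009, -0.003],
  [0, -0.012, -0.004],
  [0, -0.015, -0.004],
  [0, -0.018, -0.004],
  [0, -0.021, -0.004],
  [0, -0.024, -0.004],
  [0, -0.027, -0.004],
  [0, -0.03, -0.004],
  [0, -0.033, -0.004],
  [0, -0.036, -0.004],
], yaw=[0, 0, 0, 0, 0, 0, 0, 0, 0, 0, 0, 0], fingers=[255, 255, 255, 255, 255, 255, 255, 255, 255, 255, 255, 255])

```text
clock: 11.2
position: [505.9, -51.9, 190.7]
ee_rot: [0.999, -0.045, 0.0, -0.001]
contact_force: [-0.4, -0.1, -0.4]
gripper_width: -0.1
```

```bash
python3 - <<'E'
from h import *
s=snap("scene","s7");print(inm(s["position"]),s["contact_force"])
a=cv2.imread("pics/s7.png")[85:210,215:375]; cv2.imwrite("pics/s7c.png",cv2.resize(a,None,fx=5,fy=4.8,interpolation=cv2.INTER_CUBIC))
E
```

```text
[  0.5 -38.  190.7] [-0.36896212 -0.08856415 -0.38072539]
```

View pics/s7c.png

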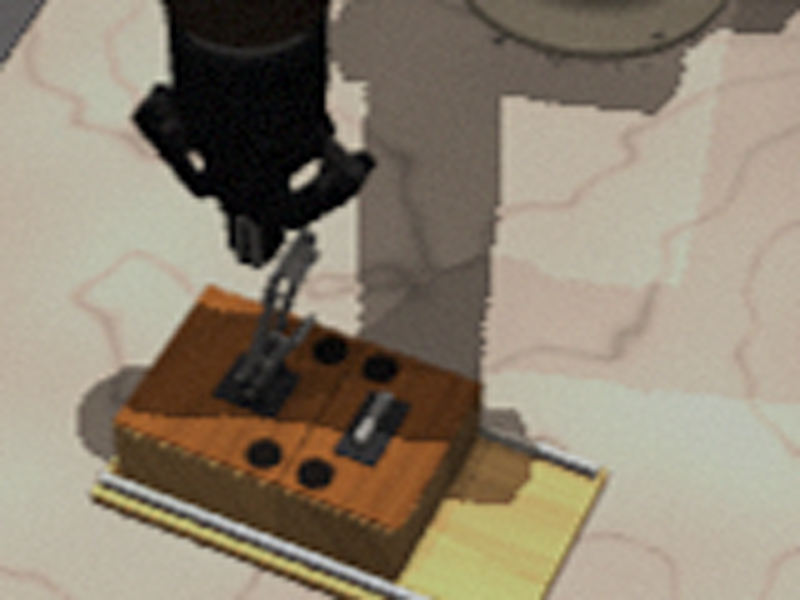

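>>> send_rows([
  [0, 0, 0],
  [0, 0, 0],
  [0, 0, 0],
  [0, 0, 0],
  [0, 0, 0],
  [0, 0, 0],
], yaw=[0, 0, 0, 0, 0, 0], fingers=[255, 255, 255, 255, 255, 255])

```text
clock: 11.85
position: [506.0, -51.7, 190.7]
ee_rot: [0.999, -0.045, 0.001, -0.001]
contact_force: [-0.0, 0.5, -0.4]
gripper_width: -0.1
```

```bash
python3 - <<'E'
from h import *
s=snap("scene","s8");print(inm(s["position"]),s["contact_force"]);snap("wrist","w8")
a=cv2.imread("pics/s8.png")[130:210,240:340]; cv2.imwrite("pics/s8c.png",cv2.resize(a,None,fx=7.5,fy=7.5,interpolation=cv2.INTER_CUBIC))
E
```

```text
[  0.5 -37.8 190.7] [-0.00635262  0.51056642 -0.43032525]
```

View pics/s8c.png

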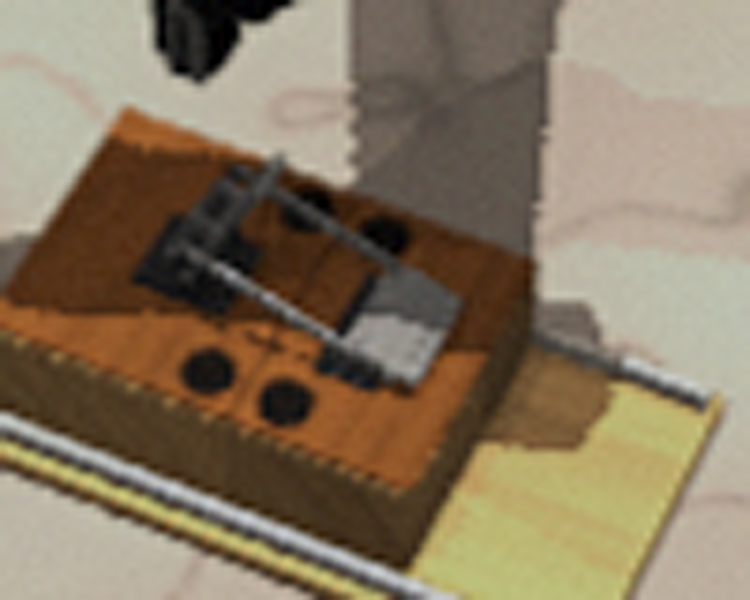

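View pics/w8.png

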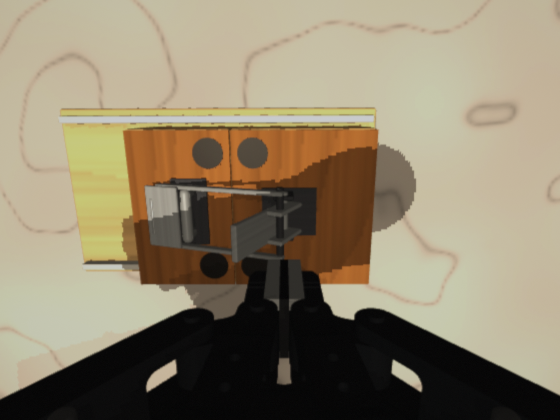

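```bash
python3 - <<'E'
from h import *
for l in (1.8,1.9,2.0,2.1):
  e=(0,-38-62*np.cos(l),88+62*np.sin(l)); print(l,np.round(e,0),wproj("w8",M(P0,[np.add(e,[11,0,0]),np.add(e,[-11,0,0])])).round(1).tolist())
print(wproj("w8",M(P0,[(20,31,84),(-20,31,84)])))
a=cv2.imread("pics/w8.png")[170:265,130:320]; cv2.imwrite("pics/w8c.png",cv2.resize(cv2.convertScaleAbs(a,alpha=1.7),None,fx=4,fy=4,interpolation=cv2.INTER_CUBIC))
E
```

```text
1.8 [  0. -24. 148.] [[256.9, 225.6], [258.1, 263.9]]
1.9 [  0. -18. 147.] [[246.1, 224.8], [247.5, 262.7]]
2.0 [  0. -12. 144.] [[236.0, 223.6], [237.7, 261.2]]
2.1 [  0.  -7. 142.] [[226.7, 222.2], [228.6, 259.3]]
[[184.75796206 186.91824803]
 [189.2071331  241.05207113]]
```

View pics/w8c.png

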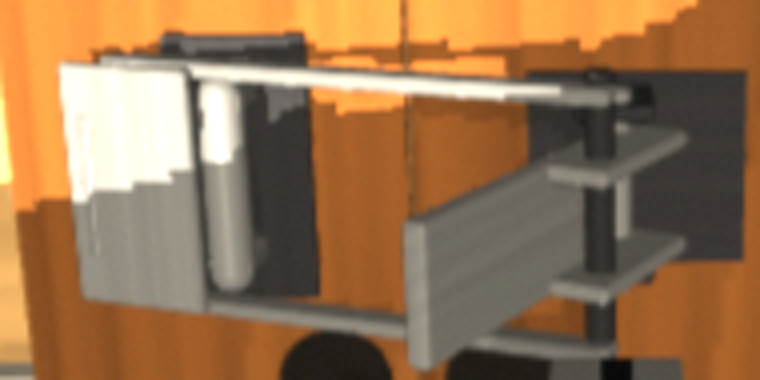

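>>> send_rows([
  [0, -0.008, 0],
  [0, -0.022, 0],
  [0, -0.036, 0],
  [0, -0.047, 0],
  [0, -0.052, 0.003],
  [0, -0.052, 0.012],
  [0, -0.052, 0.026],
  [0, -0.052, 0.04],
  [0, -0.052, 0.05],
  [0, -0.052, 0.055],
  [0, -0.052, 0.055],
], yaw=[0, 0, 0, 0, 0, 0, 0, 0, 0, 0, 0], fingers=[255, 255, 255, 255, 255, 255, 255, 255, 255, 255, 255])

```text
clock: 13.05
position: [510.3, 0.0, 135.0]
ee_rot: [0.999, -0.045, -0.0, -0.001]
contact_force: [0.1, -0.5, -0.2]
gripper_width: 0.4
```

```bash
python3 - <<'E'
from h import *
s=snap("scene","s9");print(inm(s["position"]),s["contact_force"]);snap("wrist","w9")
a=cv2.imread("pics/s9.png")[110:210,240:340]; cv2.imwrite("pics/s9c.png",cv2.resize(a,None,fx=6,fy=6,interpolation=cv2.INTER_CUBIC))
a=cv2.imread("pics/w9.png")[120:420]; cv2.imwrite("pics/w9c.png",cv2.resize(cv2.convertScaleAbs(a,alpha=1.7),None,fx=1.4,fy=1.4,interpolation=cv2.INTER_CUBIC))
E
```

```text
[  0.6  14.1 135. ] [ 0.14991357 -0.50474169 -0.20900331]
```

View pics/s9c.png

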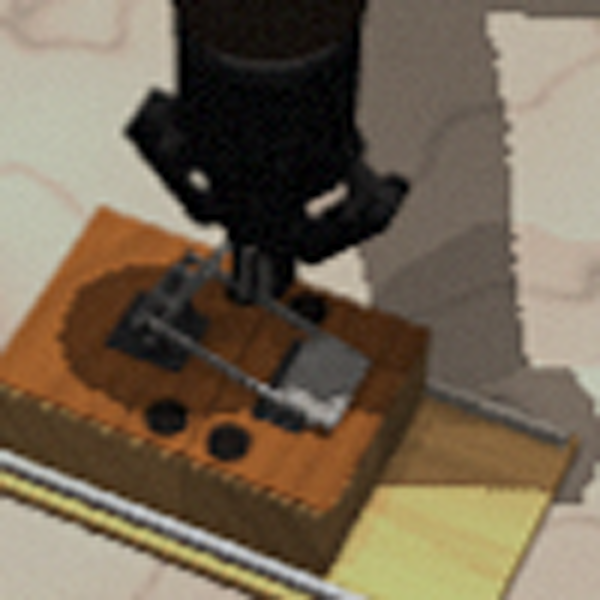

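View pics/w9c.png

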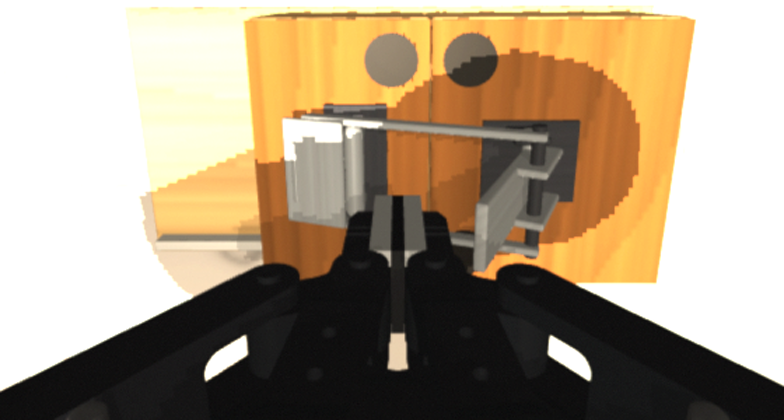

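>>> send_rows([
  [0, 0.004, 0],
  [0, 0.008, 0],
  [0, 0.011, -0.001],
  [0, 0.014, -0.002],
  [0, 0.017, -0.003],
  [0, 0.02, -0.004],
  [0, 0.023, -0.005],
  [0, 0.026, -0.005],
  [0, 0.029, -0.005],
  [0, 0.032, -0.005],
  [0, 0.035, -0.005],
  [0, 0.038, -0.005],
], yaw=[0, 0, 0, 0, 0, 0, 0, 0, 0, 0, 0, 0], fingers=[255, 255, 255, 255, 255, 255, 255, 255, 255, 255, 255, 255])

```text
clock: 14.35
position: [508.4, -37.9, 143.2]
ee_rot: [0.999, -0.044, 0.002, -0.001]
contact_force: [-3.9, 2.3, 13.4]
gripper_width: -0.2
```

```bash
cat >look.py <<'E'
from h import *
import sys
k=sys.argv[1]
s=snap("scene","s"+k);print(inm(s["position"]),s["contact_force"]);snap("wrist","w"+k)
a=cv2.imread(f"pics/s{k}.png")[110:210,240:340]; a=cv2.resize(a,None,fx=4,fy=4,interpolation=cv2.INTER_CUBIC)
b=cv2.imread(f"pics/w{k}.png")[120:400,110:500]; b=cv2.resize(cv2.convertScaleAbs(b,alpha=1.7),(400,400*280//390),interpolation=cv2.INTER_CUBIC)
b=cv2.copyMakeBorder(b,0,400-b.shape[0],0,0,cv2.BORDER_CONSTANT)
cv2.imwrite(f"pics/c{k}.png",np.hstack([a,b]))
E
python3 look.py 10
```

```text
[  1.8 -23.8 143.2] [-3.86355551  2.31283505 13.42980145]
```

View pics/c10.png

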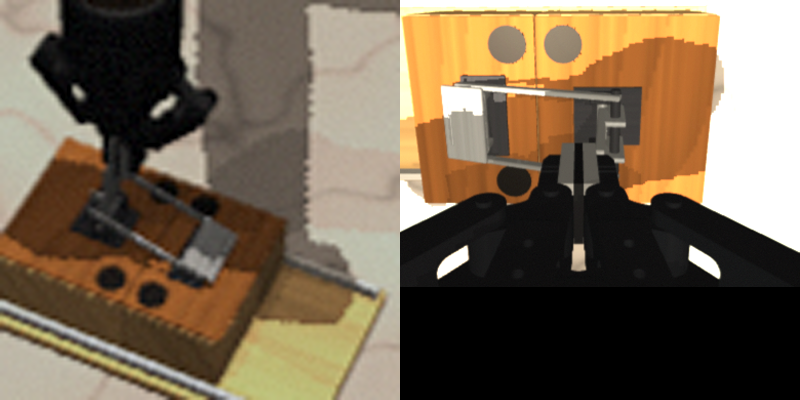

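>>> send_rows([
  [0, 0, -0.003],
  [0, 0, -0.004],
  [-0.001, 0.003, -0.0035],
  [-0.001, 0.006, -0.003],
  [-0.001, 0.01, -0.003],
  [-0.001, 0.014, -0.0025],
  [-0.001, 0.0175, -0.002],
  [-0.001, 0.021, -0.001],
  [-0.001, 0.0245, 0],
  [-0.001, 0.028, 0.002],
  [-0.001, 0.031, 0.0035],
  [-0.001, 0.0335, 0.005],
], yaw=[0, 0, 0, 0, 0, 0, 0, 0, 0, 0, 0, 0], fingers=[255, 255, 255, 255, 255, 255, 255, 255, 255, 255, 255, 255])

```text
clock: 15.65
position: [504.5, -71.8, 138.3]
ee_rot: [0.999, -0.044, 0.002, -0.001]
contact_force: [-0.1, 1.8, 1.4]
gripper_width: 0.2
```

```bash
python3 look.py 11
```

```text
[  0.6 -58.  138.3] [-0.06276541  1.78766591  1.43264157]
```

View pics/c11.png

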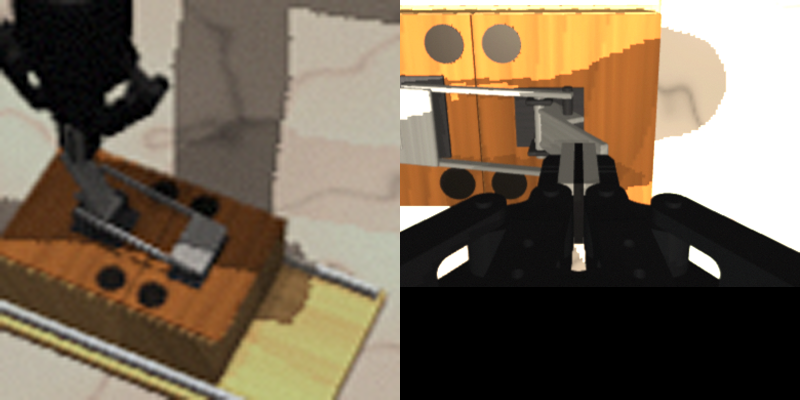

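```bash
python3 - <<'E'
from h import *
b=cv2.imread("pics/w11.png")[120:300,0:330]; cv2.imwrite("pics/w11c.png",cv2.resize(cv2.convertScaleAbs(b,alpha=1.6),None,fx=2.4,fy=2.4,interpolation=cv2.INTER_CUBIC))
E
```

```text
(no output)
```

View pics/w11c.png

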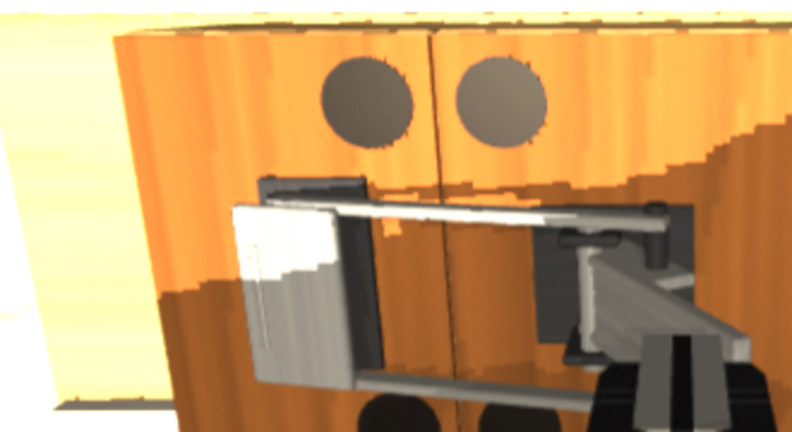

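>>> send_rows([
  [0, 0.003, 0.002],
  [0, 0.006, 0.004],
  [0, 0.009, 0.0065],
  [0, 0.012, 0.0095],
  [0, 0.015, 0.012],
  [0, 0.0175, 0.015],
  [0, 0.0195, 0.0185],
  [0, 0.022, 0.022],
  [0, 0.024, 0.0255],
], yaw=[0, 0, 0, 0, 0, 0, 0, 0, 0], fingers=[255, 255, 255, 255, 255, 255, 255, 255, 255])

```text
clock: 16.65
position: [502.3, -95.8, 112.0]
ee_rot: [0.999, -0.044, 0.002, -0.001]
contact_force: [1.1, 0.6, 0.8]
gripper_width: 0.3
```

```bash
python3 look.py 12
```

```text
[  0.4 -82.1 112. ] [1.10688895 0.62288396 0.78328334]
```

View pics/c12.png

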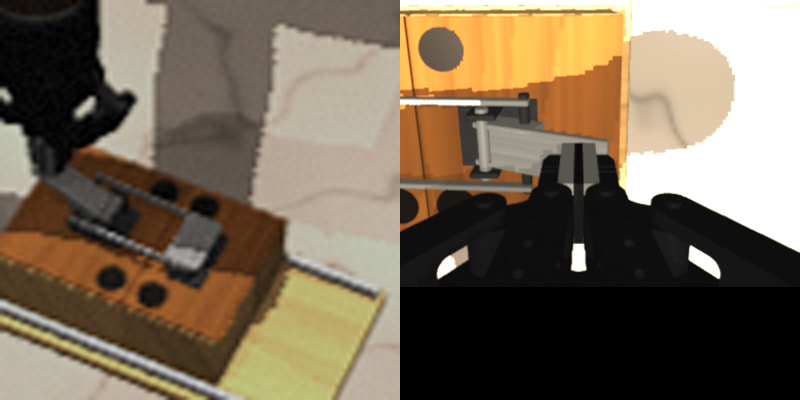

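>>> send_rows([
  [0, 0.001, 0.003],
  [0, 0.0025, 0.006],
  [0, 0.0035, 0.009],
  [0, 0.0045, 0.012],
  [0, 0.005, 0.015],
  [0, 0.0055, 0.018],
  [0, 0.0055, 0.02],
  [0, 0.0055, 0.022],
  [0, 0.0055, 0.023],
  [0, 0.0055, 0.023],
], yaw=[0, 0, 0, 0, 0, 0, 0, 0, 0, 0], fingers=[255, 255, 255, 255, 255, 255, 255, 255, 255, 255])

```text
clock: 17.75
position: [501.3, -101.5, 89.8]
ee_rot: [0.999, -0.044, 0.001, -0.0]
contact_force: [-2.8, 1.5, 8.2]
gripper_width: 0.3
```

```bash
python3 look.py 13
```

```text
[ -0.2 -87.8  89.8] [-2.7561464   1.45346807  8.20726828]
```

View pics/c13.png

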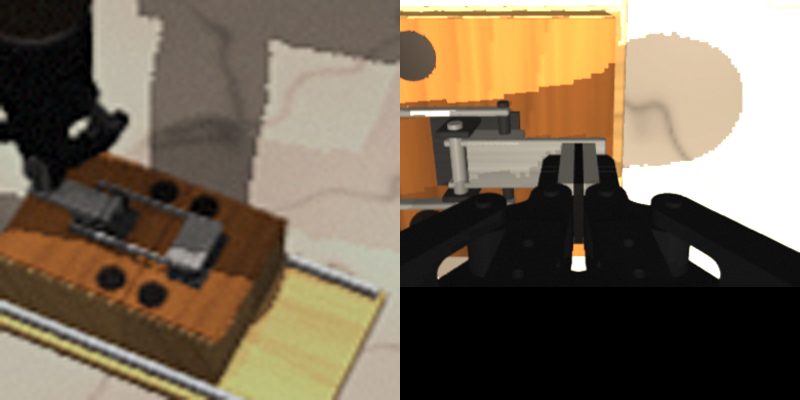

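>>> send_rows([
  [0, 0, 0.001],
  [0, 0, 0.002],
  [0, 0, 0.002],
], yaw=[0, 0, 0], fingers=[255, 255, 255])

```text
clock: 18.15
position: [501.3, -101.5, 89.7]
ee_rot: [0.999, -0.044, 0.001, -0.0]
contact_force: [-4.8, 0.9, 12.5]
gripper_width: 0.1
```

>>> send_rows([
  [0, 0, -0.002],
  [0, 0, -0.008],
  [0, 0, -0.02],
  [0, 0, -0.04],
  [0, 0, -0.065],
  [0, 0, -0.09],
  [0, 0, -0.115],
  [0, 0, -0.135],
  [0, 0, -0.145],
  [0, 0, -0.15],
  [0, 0, -0.15],
], yaw=[0, 0, 0, 0, 0, 0, 0, 0, 0, 0, 0], fingers=[255, 255, 255, 255, 255, 255, 255, 255, 255, 255, 255])

```text
clock: 19.25
position: [500.9, -101.5, 239.9]
ee_rot: [0.999, -0.044, 0.001, -0.0]
contact_force: [-0.5, -0.4, -0.5]
gripper_width: -0.1
```

```bash
python3 look.py 14; python3 - <<'E'
from h import *
b=cv2.imread("pics/w14.png"); cv2.imwrite("pics/w14c.png",cv2.resize(cv2.convertScaleAbs(b[90:290,40:310],alpha=1.6),None,fx=2.9,fy=2.9,interpolation=cv2.INTER_CUBIC))
E
```

```text
[ -0.6 -87.8 239.9] [-0.48253258 -0.44397727 -0.48530948]
```

View pics/w14c.png

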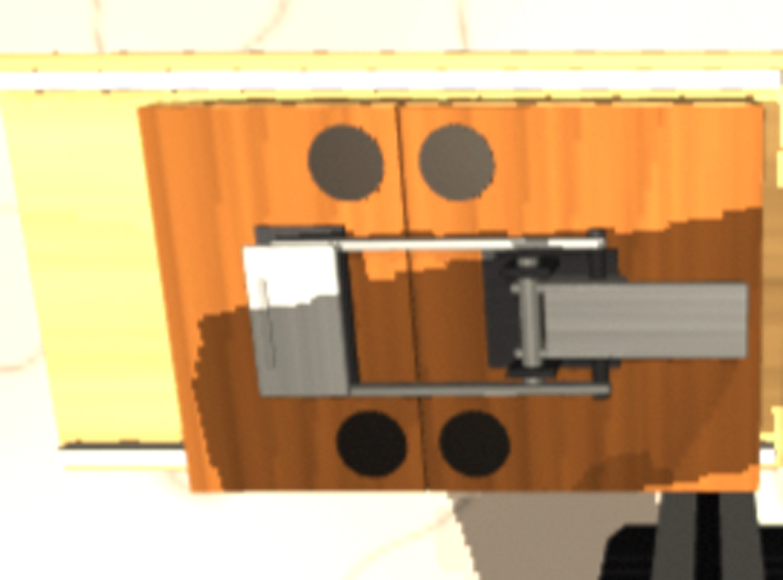

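View pics/c14.png

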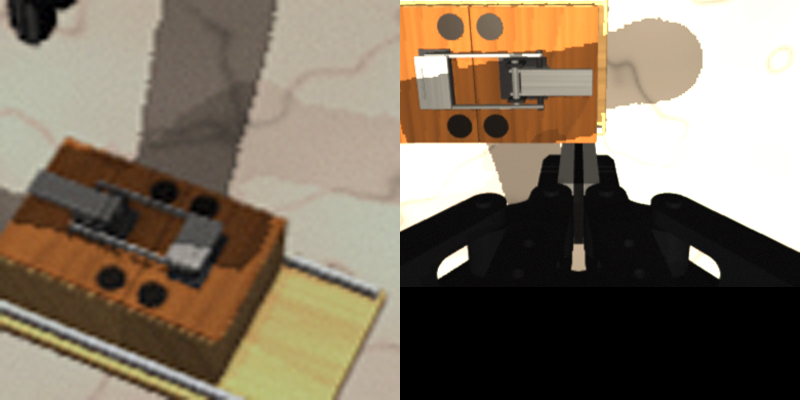

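```bash
python3 - <<'E'
from h import *
for z,y in((91,29),(97,29)):
  q=wproj("w14",M(P0,[(22,y+13,z),(-22,y+13,z),(22,y-13,z),(-22,y-13,z),(11,-100,90),(-11,-100,90),(60,0,72),(-60,0,72)])); print(((q-[40,90])*2.9).round(0).tolist())
get_image; snap("top","t14"); a=cv2.imread("pics/t14.png");b=cv2.imread("pics/top0.png")
cv2.imwrite("pics/t14c.png",cv2.convertScaleAbs(a,alpha=1.6))
E
```

```text
[[238.0, 242.0], [257.0, 393.0], [331.0, 241.0], [347.0, 393.0], [748.0, 277.0], [748.0, 352.0], [396.0, 98.0], [429.0, 490.0]]
[[228.0, 245.0], [248.0, 400.0], [323.0, 245.0], [340.0, 399.0], [748.0, 277.0], [748.0, 352.0], [396.0, 98.0], [429.0, 490.0]]
```

View pics/t14c.png

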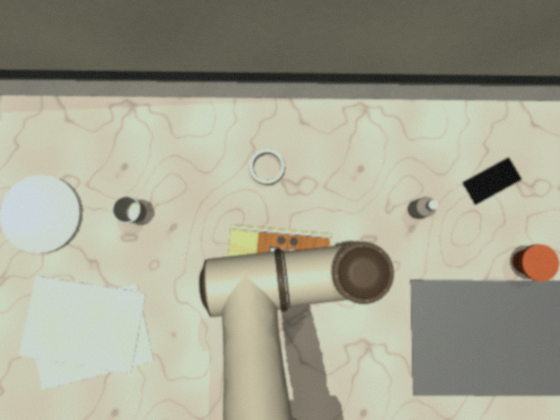

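```bash
python3 -c "
from bench import *
job_done();print(read_state()['clock'],read_state()['contact_force'])"
```

```text
the job is handed in; nothing more can be done
the job is handed in; nothing more can be done
```

The mould is closed and latched, and I handed the job in at about 19.4 s of the 61 s allowed.

**What I did**
- I pushed the sliding half home until it hit the stop: contact force rose to about 15 N and the tool stopped moving.
- I tipped the claw over the top and it fell over the keeper bar.
- I then swung the lever down in an arc to flat, pressed it to about 12 N, and lifted the gripper clear.

**Last checks**
- **Seam:** it is closed in the last wrist picture.
- **Lever:** it stays flat with the gripper about 150 mm above it and no contact force. Its end lies within 6 enlarged pixels of where it should be, about the same offset as my measured base position.
- **Claw plate:** it lies over the keeper bar at hooked height (about z 91). The pixels match z 91 rather than z 97, where it would sit if it had ridden up on the bar.
- **Bystanders:** the roll, bottle and cup are at the same pixels in the top view as at the start.

**What did not go cleanly**
- Halfway through the swing the lever's end caught a step in the fingers and pressed up with about 13 N. I raised the tool by 4 mm and carried on; the claw stayed on the bar.
- My base position came out slightly different by view, with up to about 5 mm disagreement in x. That stayed within the clearances.
- I could not read the lip behind the bar or the keeper's travel directly. I infer both from the plate's position and the lever holding itself down.

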